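# Clamp the cradle head and press a flask onto the vortex mixer

## Robot

A 7-joint arm with a two-finger parallel gripper is mounted at the origin on a cart in front of the work surface, level with it; the furniture and walls round the work are solid. World frame = base frame: x ahead of the robot, y to its left, z up, the work surface at z = 0. Lengths are in m, angles in rad, forces in N, time in s.
With the tool pointing down it reaches from about 0.425 to 0.925 m from the base axis. Payload 6.8 kg.
Tool frame: the origin (TCP) lies at the very end of the fingers, on their centre line; the grasp point (between the pads) lies 19 mm behind it; z points along the fingers, y is the line along which they close (so a half turn about z gives the same grasp; the last joint's range is limited). The gripper opens to 85 mm and grips with 20 to 120 N. Pads are 22 mm wide; open, the fingers measure 114 mm over their backs; the gripper's body (76 mm by 85 mm) begins 54 mm behind the grasp point. The pads swing forward as they close: fully open they stand 13 mm farther back than shut.
Start: joints at [1.213, 0.477, 0.022, 1.555, -0.011, 1.109, -0.083], TCP at [0.167, -0.654, 0.231] pointing down, gripper open.
Joint ranges: [-2.96, 2.96], [-0.34, 2.1], [-1.41, 1.46], [0.24, 2.44], [-1.37, 4.51], [0.17, 1.92], [-2.96, 2.96]. Speed limits (rad/s): [2.39, 2.39, 3.14, 3.14, 3.14, 3.14, 3.14].

## Interface

Orientations are given as a unit quaternion [w, x, y, z].
In Python, from station import bot gives the robot as it stands. The module is installed in compiled form; this text tells all that it offers.
- The arm moves only by the shell command python3 -m jog 'ROWS' [OPENING] [FORCE]. ROWS is JSON, a list of rows, each a list of 4 numbers: the shift along the tool's x, y, z in cm, then the turn about the tool's z in rad. In form: [[x, y, z, spin], ...]. A call has 1 to 20 rows; each row is the pose to reach, as a shift and turn from the pose commanded when the call began, along the tool's axes at that moment; what a row does not reach only later rows make up. A row lasts 1/12 s, in which the tool goes at most 41.7 mm and 7.16 degrees, less where a joint would pass 70% of its speed; a pose out of reach is approached as far as the arm can. A call with a gripper value outside its range is refused whole. OPENING is the closure, from -1 (fully open) to 1 (shut), set as the call begins (- or left out, the last holds). The fingers move at their own pace and stop on an object; FORCE is the grip in N (left out, the last holds). Time passes only in rows, so rows that repeat a pose let the fingers close. It gives the time, the measured TCP pose, the force, the opening and the grip force at its end, in the units of the state.
- bot.get_obs(): the state, without advancing time (a new reading comes with each control period).
- bot.read_camera(name): name is "scene" or "top" or "wrist"; returns a dict with "pixels" (480x640x3 uint8, red, green, blue), "depth" (480x640 float32, m along the optical axis (not along the pixel's ray), 0 where there is no reading), "fovy" (degrees; the focal length in pixels is half the picture's height over the tangent of half this angle, whatever the lens; pixels are square), "cx", "cy" (the principal point, pixels), "pose" (4x4, takes a point from camera to world coordinates). Camera axes: x right, y down, z forward; pixel columns grow to the right and rows downward; lengths in m; the calibration is good to about 2 mm. A picture is of the moment at which its call begins.
- bot.hand_in(): hands the job in; it is judged then, once.
The state is a dict: "t": time; "q": joint angles; "joint_vel": joint speeds; "joint_torque": joint torques, N m; "eef_pos": TCP position; "tool_rot": TCP orientation; "contact_force": force on the tool from outside, world axes, zero at the start; "torque": the same for the moment, N m; "gripper_width": opening from 0.0 (shut) to 1.0 (fully open); "grasp_force": force on a finger pad.
Only numpy, scipy, OpenCV 4.12 (cv2) and the standard library are available. Lean on these libraries where they do the work, as an engineer would, in place of code of your own. Each camera call takes 0.05 s, during which the arm holds its last target. There are 200 camera calls.

## Task

The vortex mixer's sprung cradle head is only standing loose in its chuck: turn the knurled chuck sleeve clockwise (seen from above) until the three jaws are tight on the head's stem. Then lift the stoppered amber flask out of its cork ring, keep it upright, set its round bottom in the blue sprung ring and gently push it straight down until the ring is at least three quarters of the way down its spring. The mixer runs only while the ring is held down, so finish there, still gripping the flask and holding it pressed down; leave the cradle head seated in the chuck and do not disturb the other things on the bench.

Things in the scene. Friction and masses are not known exactly. Their poses are not given: they have to be found in the camera images.
- mixer: Vortex mixer fixed to the bench, white rounded housing about 156 x 130 mm, 56 mm high, control panel on its front (-x) side. Origin: on the bench surface, under the vertical chuck axis; z up, front along its own -x. It may stand turned by up to 0.5 rad.
- chuck (a point): Point on the vertical chuck axis at the top face of the round knurled steel sleeve: 50 mm diameter, 28 mm high (92 to 120 mm above the bench); below it a boot 70 mm across, top 76 mm above the bench. The cradle head (44 mm across) stands up to 34 mm above this point, so open fingers come down past it on both sides to grip the sleeve. Axes as the mixer's.
- chuck_sleeve (a joint): Turning angle of the chuck sleeve in rad; grows clockwise seen from above. Starts slack between 0 and 0.25; the three jaws, geared to it, meet the stem at about 0.80 and press harder beyond; tight is 0.90 or more; end stop 1.15. Turning friction about 0.15 N m, rising to about 0.5 N m at 0.97; turned beyond 0.92 it springs back to 0.92 when let go, otherwise it stays where it is left.
- jaw_0: One of the three steel jaws in the chuck round the stem (6 mm wide, 20 mm high); they slide towards the axis, 5 mm per rad of sleeve.
- jaw_1: Second jaw.
- jaw_2: Third jaw.
- head: Cradle head, a loose part of 160 g standing in the chuck: steel stem of 10 mm diameter, 40 mm long, aluminium flange of 41 mm diameter, coil spring and blue ring above. Origin: the foot of the stem, on the bore floor 86 mm above the bench; z up along the stem. It has about 1 mm of play while the chuck is slack.
- ring_mouth (a point): Centre of the mouth of the blue sprung ring on the cradle head (outer diameter 44 mm, rubber-lined opening 35 mm): at 154 mm above the bench when up; moves with the ring. A seated flask has its lowest point about 8 mm below this point.
- cradle_ring (a joint): How far the ring is pressed down, m: 0 up, stop at 0.012. The flask has to push with about 2.5 N to start it, 8 N at 0.009 and 10 N at the stop. Three quarters is 0.009.
- flask: Amber round-bottom flask closed by a red stopper, 120 g (may vary by a third), 104 mm high: spherical bulb of 52 mm diameter, above it a straight round neck and stopper of 23 mm diameter from 50 to 104 mm. Origin: lowest point of the bulb; z up along the neck.
- flask_neck (a point): Point on the axis of the flask's neck 78 mm above the flask's lowest point: a good place to grip.
- cork_ring: Cork ring on the bench that holds the flask, outer diameter 80 mm, dished opening 40 mm, 25 mm high, loose. Origin: centre of its underside. The flask's lowest point is about 16 mm above the bench in it.
- tin: Bystander: round filter tin with a green lid, 67 mm across, 33 mm high, at the right. Origin: centre of its underside.
- sample_cup: Bystander: sample container with yellow lid, 61 mm across, 62 mm high, behind the mixer on the right. Origin: centre of its underside.
- dropper: Bystander: small amber dropper bottle, 33 mm across, 102 mm high, left of the cork ring. Origin: centre of its underside.
- centrifuge: Large fixed bench centrifuge with its lid open, an obstacle between and behind the work things: about 330 mm wide (y), its front face and knobs up to 140 mm nearer the robot than its origin, over 0.3 m high with the lid still higher. Origin: centre of its underside. Carry things past in front of it.
Mind the look-alikes: they are no part of the job. There is more than one size of the flask; the one meant has the size given above.

How it is judged:
On the way, in this order (a step that is already met when the one before it is completed fails the run):
1. the chuck is tight: the sleeve is past 0.86 rad and all three jaws press on the stem of the cradle head, with the flask still in its cork ring (value of joint chuck_sleeve above 0.86 rad and contact force between each of jaw_0, jaw_1, jaw_2 and head above 1.5 N and contact force between flask and cork_ring above 0.2 N), for 0.2 s.
2. the flask is lifted clear of the cork ring in the fingers (contact force between flask and the fingers above 1 N and z of flask in the frame of cork_ring above 0.05 m and contact force between flask and head below 0.1 N), for 0.1 s.
At the end, for the whole second after the job is handed in: Ends gripping the flask (over 3 N), pressed into the ring: ring 8.5 mm or more down, over 5 N on the cradle, centred within 6 mm, upright within 10 degrees, still. Sleeve at 0.86 rad or more, all three jaws pressing on the stem (over 1.5 N each), head seated within 3 mm (value of joint chuck_sleeve above 0.86 rad and contact force between each of jaw_0, jaw_1, jaw_2 and head above 1.5 N and z of head in the frame of mixer below 0.089 m and value of joint cradle_ring above 0.0085 m and contact force between flask and head above 5 N and contact force between flask and the fingers above 3 N and horizontal distance between flask and ring_mouth below 0.006 m and angle between flask's own z axis and vertical below 0.17 rad and linear speed of flask below 0.02 m/s and distance between flask and ring_mouth below 0.012 m); the arm keeps its last pose, push and grip.
It fails at once if the flask is tipped by more than 30 degrees (angle between flask's own z axis and vertical above 0.52 rad).
It fails at once if the flask is rammed into the cradle (more than 45 N) (contact force between flask and head above 45 N).
It fails at once if the cradle head is pulled up out of its seat by more than 8 mm (z of head in the frame of mixer above 0.094 m).
It fails at once if a bystander is moved by more than 2 cm (distance of any of sample_cup, dropper, tin from where it was at the start of the episode above 0.02 m).
It also fails if it takes over 58 s, if anything falls off the work surface, if the arm or the gripper's body presses on something with over 40 N, if the wrist force passes 120 N, or if a joint passes its speed limit or range.

## Working session

There is one attempt and no reset: what is moved stays moved. The work goes in short steps, Python scripts to look and compute and a shell command to move; the robot and the scene stay as the last step left them, time stands still between calls to the robot, and variables do not carry over. Pictures are saved under pics/ and viewed, at most 10 in all, crops included, and the job is handed in when it is done.

```bash
mkdir -p pics; cat > h.py <<'E'
import numpy as np,cv2
from station import bot
def cam(n):
    c=bot.read_camera(n); np.savez('pics/'+n+'.npz',**c); return c
def pts(c):
    d=c['depth']; f=240/np.tan(np.radians(c['fovy'])/2)
    v,u=np.mgrid[:480,:640]
    P=np.stack([(u-c['cx'])/f*d,(v-c['cy'])/f*d,d],-1)
    T=np.array(c['pose']); return P@T[:3,:3].T+T[:3,3]
E
python3 - <<'E'
from h import *
for n in('scene','top'):
    c=cam(n); cv2.imwrite(f'pics/{n}0.png',c['pixels'][...,::-1]); print(n,c['fovy'],np.round(c['pose'],3).tolist())
o=bot.get_obs(); print(o)
E
```

```text
scene 42.97023510235259 [[-0.826, -0.398, 0.4, -0.117], [-0.564, 0.583, -0.585, 0.947], [-0.0, -0.709, -0.705, 1.279], [0.0, 0.0, 0.0, 1.0]]
top 53.587165182287066 [[0.017, -0.981, 0.192, 0.352], [-1.0, -0.015, 0.013, -0.023], [-0.01, -0.192, -0.981, 1.16], [0.0, 0.0, 0.0, 1.0]]
{'t': 0.1, 'q': array([ 1.21289191,  0.47768785,  0.02235952,  1.55635027, -0.01152098,
        1.10928854, -0.08307133]), 'joint_vel': array([ 1.43913036e-04, -1.57134385e-03,  1.40059832e-03, -1.83935558e-03,
       -8.84263234e-05,  1.59298248e-03,  2.98767353e-04]), 'joint_torque': array([ 4.58409646e-03, -5.97758532e+01,  1.61376223e+00, -2.81955385e+01,
        1.28695305e-02,  5.05054806e-03,  2.65846916e-05]), 'eef_pos': array([ 0.16672457, -0.65354004,  0.23044407]), 'tool_rot': array([-7.88451608e-04,  9.92208016e-01,  1.24589757e-01, -1.51685832e-04]), 'contact_force': array([-0.09947941, -0.34470208, -0.5000024 ]), 'torque': array([-0.01237469, -0.0682067 , -0.0039376 ]), 'grasp_force': 0.0, 'gripper_width': 0.9984539869246309}
```

View pics/top0.png

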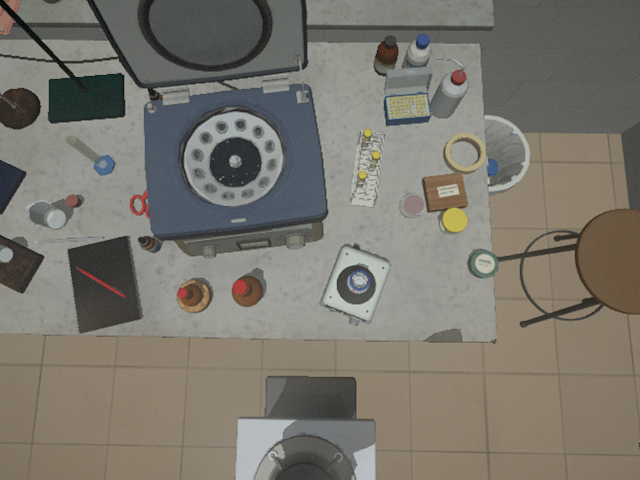

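View pics/scene0.png

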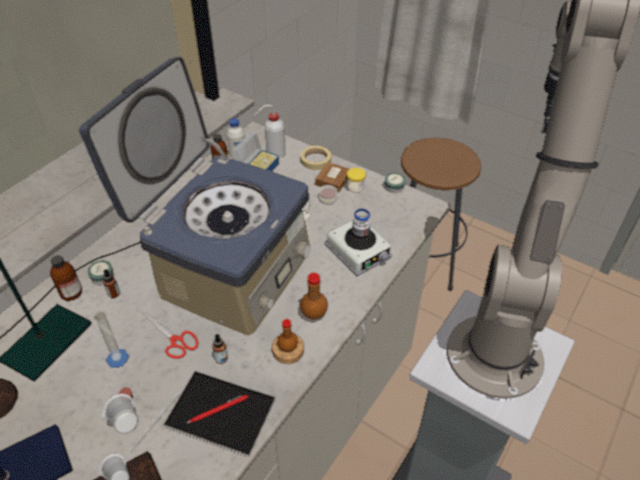

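Top view candidates: the stoppered flask in a cork ring at about (190,293), and a larger look-alike without a ring at (246,291). Other amber items are the dropper at (149,243) and the bottle at (387,55). I choose (190,293). The mixer is at (357,283) with the blue ring at (358,282). Next, measure both and check with a close crop.

```bash
python3 - <<'E'
from h import *
from scipy.optimize import least_squares
def circ(q):
    r=least_squares(lambda p:np.hypot(q[:,0]-p[0],q[:,1]-p[1])-p[2],[*q.mean(0)[:2],.02],loss='soft_l1',f_scale=.001).x; return r.round(4)
al={}
for n in('top','scene'):
    c=dict(np.load(f'pics/{n}.npz')); P=pts(c); al[n]=(P,c['pixels'].astype(int))
P,_=al['top']
for nm,(u,v) in dict(flask=(190,293),big=(246,290),mix=(358,282),drop=(149,243),tin=(484,262)).items(): print(nm,P[v,u].round(3))
for nm,ctr in dict(flask=P[293,190],big=P[290,246]).items():
  for n,(Q,I) in al.items():
    m=(np.hypot(Q[...,0]-ctr[0],Q[...,1]-ctr[1])<.06)&(Q[...,2]>.005)
    q=Q[m]; print(nm,n,'zmax',q[:,2].max().round(3))
    for a,b in((.008,.024),(.03,.06),(.075,.1),(.1,.115),(.118,.16)):
        s=q[(q[:,2]>a)&(q[:,2]<b)]
        if len(s)>15: print((a,b),len(s),circ(s),s.mean(0).round(3))
ctr=P[282,358]
for n,(Q,I) in al.items():
    m=(np.hypot(Q[...,0]-ctr[0],Q[...,1]-ctr[1])<.06)
    q=Q[m];print('mix',n,q[:,2].max().round(3))
    for a,b in((.06,.074),(.094,.118),(.122,.135),(.144,.153),(.151,.158)):
        s=q[(q[:,2]>a)&(q[:,2]<b)]
        if len(s)>15: print((a,b),len(s),circ(s),s.mean(0).round(4))
m=(np.hypot(P[...,0]-ctr[0],P[...,1]-ctr[1])<.12)&(abs(P[...,2]-.056)<.006)
print(cv2.minAreaRect((P[m][:,:2]*1000).astype(np.float32)))
a=cv2.resize(al['top'][1].astype(np.uint8)[255:325,140:280],None,fx=5,fy=5,interpolation=3)
b=cv2.resize(al['scene'][1].astype(np.uint8)[265:370,250:350],None,fx=3.3,fy=3.3,interpolation=3)
b=cv2.resize(b,(700,300))if 0 else b
h=max(a.shape[0],b.shape[0]);o=np.zeros((h+0,0,3),np.uint8)
cv2.imwrite('pics/crop.png',cv2.resize(al['scene'][1].astype(np.uint8)[200:380,200:420],None,fx=3.3,fy=3.3,interpolation=3)[...,::-1])
E
```

```text
flask [0.429 0.263 0.094]
big [0.434 0.129 0.147]
mix [ 0.456 -0.11   0.133]
drop [0.546 0.373 0.071]
tin [ 0.519 -0.418  0.035]
flask top zmax 0.124
(0.008, 0.024) 241 [0.429  0.2726 0.0357] [0.425 0.26  0.021]
(0.03, 0.06) 194 [0.4276 0.2721 0.022 ] [0.425 0.263 0.052]
(0.075, 0.1) 23 [0.4277 0.273  0.0106] [0.425 0.265 0.087]
(0.1, 0.115) 25 [0.4279 0.2733 0.0113] [0.426 0.265 0.109]
(0.118, 0.16) 50 [0.4286 0.2724 0.0078] [0.427 0.273 0.12 ]
flask scene zmax 0.123
(0.008, 0.024) 220 [0.4264 0.2726 0.0378] [0.413 0.288 0.019]
(0.03, 0.06) 230 [0.4262 0.2736 0.0224] [0.419 0.283 0.049]
(0.075, 0.1) 49 [0.4264 0.2731 0.0098] [0.422 0.278 0.087]
(0.1, 0.115) 43 [0.4267 0.2723 0.0104] [0.423 0.278 0.108]
(0.118, 0.16) 40 [0.4256 0.2737 0.0081] [0.426 0.273 0.12 ]
big top zmax 0.154
(0.03, 0.06) 271 [0.4401 0.1421 0.033 ] [0.434 0.132 0.052]
(0.075, 0.1) 27 [0.4404 0.1425 0.0157] [0.435 0.132 0.087]
(0.118, 0.16) 216 [0.4392 0.1406 0.0123] [0.439 0.141 0.146]
big scene zmax 0.155
(0.03, 0.06) 291 [0.4379 0.1424 0.0329] [0.427 0.16  0.048]
(0.075, 0.1) 81 [0.4388 0.1416 0.0153] [0.432 0
[... 266 characters left out ...]
66 -0.1026  0.112 ]
(0.122, 0.135) 166 [ 0.4604 -0.1151  0.0119] [ 0.4593 -0.1137  0.1295]
(0.144, 0.153) 66 [ 0.458  -0.1107  0.019 ] [ 0.4575 -0.1097  0.1498]
(0.151, 0.158) 115 [ 0.4575 -0.112   0.0192] [ 0.4571 -0.1124  0.1541]
mix scene 0.16
(0.06, 0.074) 359 [ 0.4574 -0.115   0.0411] [ 0.4473 -0.0978  0.0658]
(0.094, 0.118) 126 [ 0.4557 -0.1126  0.0236] [ 0.4485 -0.099   0.1073]
(0.122, 0.135) 96 [ 0.4545 -0.113   0.0173] [ 0.4525 -0.1082  0.1281]
(0.144, 0.153) 59 [ 0.4562 -0.1128  0.0191] [ 0.4572 -0.1141  0.1495]
(0.151, 0.158) 76 [ 0.4559 -0.1116  0.0194] [ 0.455  -0.1102  0.1542]
((460.4113464355469, -113.42569732666016), (120.29664611816406, 153.0919952392578), 69.27307891845703)
```

View pics/crop.png

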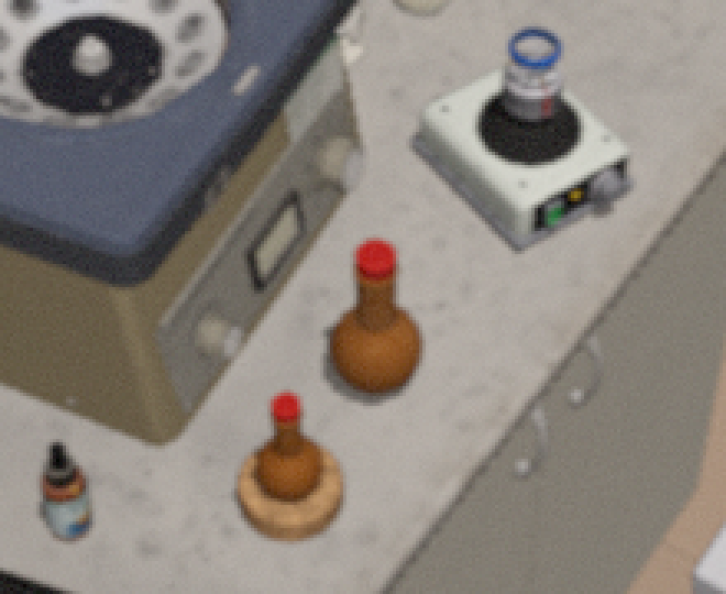

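The crop shows the chosen flask (small, 104 mm tall) in the cork ring. The free-standing one is larger (154 mm tall), so it is the look-alike. The mixer, with its black boot and blue ring, is clear of clutter. Flask is at (0.427, 0.273) and the chuck axis at about (0.457, -0.1125).

```bash
cat >> h.py <<'E'
from scipy.spatial.transform import Rotation as R
def to(*g):
    o=bot.get_obs(); r=R.from_quat(np.roll(o['tool_rot'],-1)); d=np.array(g)-o['eef_pos']
    x=r.as_matrix()[:,0]
    print('rows cm',(r.inv().apply(d)*100).round(2),'|pos',o['eef_pos'].round(4),'yaw x',np.arctan2(x[1],x[0]).round(3),'z',r.as_matrix()[:,2].round(3),'q',o['q'].round(2),'F',o['contact_force'].round(1),o['torque'].round(2),'g',o['grasp_force'],round(o['gripper_width'],3),'t',o['t'])
E
python3 - <<'E'
from h import *
to(.457,-.1125,.24)
P=pts(dict(np.load('pics/top.npz')))
for y0,y1 in((-.1,0),(0,.1),(.1,.2),(.2,.3),(.3,.4)):
    m=(P[...,1]>y0)&(P[...,1]<y1)&(P[...,2]>.17)&(P[...,0]>.3); print(y0,P[m][:,0].min() if m.any() else None)
E
```

```text
rows cm [ 41.5  -45.25  -0.89] |pos [ 0.1667 -0.6535  0.2304] yaw x 0.25 z [-0.     0.002 -1.   ] q [ 1.21  0.48  0.02  1.56 -0.01  1.11 -0.08] F [-0.1 -0.3 -0.5] [-0.01 -0.07 -0.  ] g 0.0 0.998 t 0.1
-0.1 0.35215410443449086
0 0.5504866970785431
0.1 0.5353205599318092
0.2 0.5258284608124981
0.3 0.529929029866956
```

```bash
python3 -m jog '[[0,0,-4,0],[4,-4,-5,0],[8,-8,-5,0],[12,-12,-5,0],[16,-17,-5,0],[20,-21,-5,0],[24,-25,-5,0],[28,-30,-5,0],[32,-34,-4,0],[36,-38,-3,0],[39,-42,-2,0],[41,-45,-1,0],[41.5,-45.25,-1,0],[41.5,-45.25,-1,0],[41.5,-45.25,-1,0],[41.5,-45.25,-1,0],[41.5,-45.25,-1,0],[41.5,-45.25,-1,0]]' -1 20
python3 - <<'E'
from h import *
to(.457,-.1125,.24)
E
```

```text
t: 1.6
eef_pos: [0.4574, -0.111, 0.2408]
tool_rot: [-0.0, 0.992, 0.127, -0.0]
contact_force: [-0.4, -0.6, -0.1]
gripper_width: 0.996
grasp_force: 0.0
rows cm [-0.08  0.14  0.08] |pos [ 0.4574 -0.111   0.2408] yaw x 0.255 z [-0.001  0.001 -1.   ] q [ 0.47  0.16 -0.4   1.99  0.07  1.01 -1.28] F [-0.4 -0.6 -0.1] [-0.06 -0.03 -0.02] g 0.0 0.996 t 1.6
```

```bash
python3 - <<'E'
from h import *
c=cam('wrist'); cv2.imwrite('pics/w1.png',c['pixels'][...,::-1]); P=pts(c)
m=(abs(P[...,0]-.457)<.03)&(abs(P[...,1]+.1125)<.03)&(c['depth']>0)
q=P[m]; I=c['pixels'][m].astype(int)
for a,b in((.1,.117),(.117,.123),(.13,.145),(.15,.165)):
    s=q[(q[:,2]>a)&(q[:,2]<b)]
    if len(s)>20: print(a,b,len(s),s.min(0).round(4),s.max(0).round(4),cv2.minEnclosingCircle((s[:,:2]*1000).astype(np.float32)))
bl=q[(I[:,2]>I[:,0]+50)]; print(bl.min(0),bl.max(0))
to(.457,-.1125,.088)
E
```

```text
0.1 0.117 176 [ 0.4339 -0.1363  0.1002] [ 0.4831 -0.0872  0.1169] ((457.7310485839844, -112.6766586303711), 25.54219627380371)
0.117 0.123 639 [ 0.4325 -0.1372  0.117 ] [ 0.4829 -0.0877  0.1228] ((457.7638244628906, -112.53045654296875), 25.369258880615234)
0.13 0.145 887 [ 0.4378 -0.1316  0.13  ] [ 0.4777 -0.096   0.145 ] ((457.78179931640625, -112.2896957397461), 20.441423416137695)
0.15 0.165 1173 [ 0.4365 -0.1342  0.15  ] [ 0.4795 -0.0909  0.1572] ((457.8321533203125, -112.49079132080078), 21.86443328857422)
[ 0.42799398 -0.13340908  0.0654078 ] [ 0.4792926  -0.08947794  0.1565754 ]
rows cm [ 0.04 -0.03 15.29] |pos [ 0.4568 -0.1129  0.2409] yaw x 0.251 z [-0.001 -0.    -1.   ] q [ 0.47  0.15 -0.39  1.99  0.07  1.01 -1.28] F [-0.3 -0.5 -0.1] [-0.06 -0.02  0.01] g 0.0 1.003 t 1.65
```

View pics/w1.png

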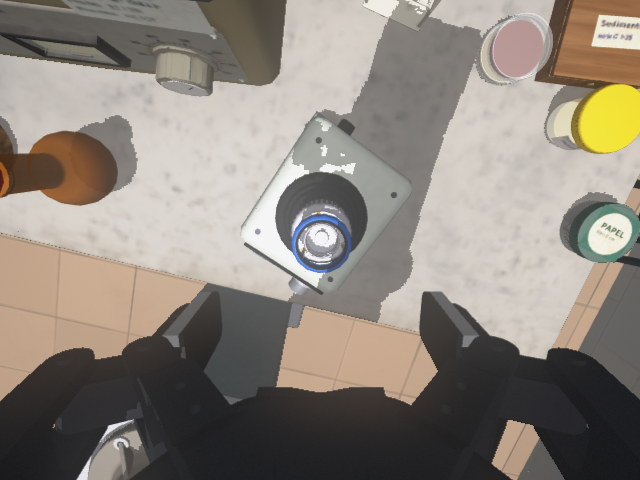

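The wrist view shows the blue ring at (322,243) above the sleeve and boot, with the fingers framing it. The sleeve axis is at (0.4577, -0.1125). Descend open, then close.

```bash
python3 -m jog '[[0.1,0,2.5,0],[0.1,0,5,0],[0.1,0,7.5,0],[0.1,0,10,0],[0.1,0,12,0],[0.1,0,13.5,0],[0.1,0,14.5,0],[0.1,0,15.1,0],[0.1,0,15.1,0],[0.1,0,15.1,0],[0.1,0,15.1,0]]' -1 20
python3 -m jog '[[0,0,0,0],[0,0,0,0],[0,0,0,0],[0,0,0,0],[0,0,0,0],[0,0,0,0],[0,0,0,0],[0,0,0,0],[0,0,0,0],[0,0,0,0]]' 1 70
python3 -c "
from h import *
to(.4577,-.1125,.088)"
```

```text
t: 2.57
eef_pos: [0.4588, -0.1132, 0.0912]
tool_rot: [0.0, 0.992, 0.124, 0.001]
contact_force: [0.0, 0.5, -0.6]
gripper_width: 0.997
grasp_force: 0.0
t: 3.4
eef_pos: [0.4582, -0.1113, 0.0914]
tool_rot: [-0.0, 0.992, 0.125, 0.0]
contact_force: [-5.2, 4.4, 13.8]
gripper_width: 0.563
grasp_force: 69.8
rows cm [-0.07  0.11  0.34] |pos [ 0.4582 -0.1113  0.0914] yaw x 0.251 z [-0.     0.001 -1.   ] q [ 0.41  0.37 -0.36  2.13  0.2   0.67 -1.41] F [-5.2  4.4 13.8] [1.27 1.07 0.02] g 69.83777425484732 0.563 t 3.4
```

```bash
python3 -m jog '[[0,0,0,0.08],[0,0,0,0.16],[0,0,0,0.24],[0,0,0,0.32],[0,0,0,0.4],[0,0,0,0.48],[0,0,0,0.55],[0,0,0,0.6],[0,0,0,0.6],[0,0,0,0.6]]' 1 70
python3 -c "
from h import *
to(.4577,-.1125,.088)"
```

```text
t: 4.23
eef_pos: [0.4582, -0.1113, 0.0914]
tool_rot: [-0.001, 0.985, -0.174, -0.0]
contact_force: [-4.2, 5.2, 13.6]
gripper_width: 0.567
grasp_force: 69.5
rows cm [-0.    0.13  0.34] |pos [ 0.4582 -0.1113  0.0914] yaw x -0.35 z [ 0.     0.001 -1.   ] q [ 0.29  0.36 -0.22  2.14  0.12  0.66 -1.93] F [-4.2  5.2 13.6] [ 1.25  0.91 -0.15] g 69.52345818048343 0.567 t 4.2333
```

```bash
python3 -m jog '[[0,0,0,0.05],[0,0,0,0.1],[0,0,0,0.1],[0,0,0,0.1]]'
python3 -c "
from h import *
print(bot.get_obs()['torque'])"
python3 -m jog '[[0,0,0,0.05],[0,0,0,0.1],[0,0,0,0.1],[0,0,0,0.1]]'
python3 -c "
from h import *
to(.4577,-.1125,.088)"
```

```text
t: 4.57
eef_pos: [0.4581, -0.1113, 0.0914]
tool_rot: [-0.001, 0.975, -0.223, -0.0]
contact_force: [-5.1, 4.9, 13.2]
gripper_width: 0.563
grasp_force: 69.8
[ 1.18999015  0.87267774 -0.05897433]
t: 4.9
eef_pos: [0.4581, -0.1113, 0.0914]
tool_rot: [-0.0, 0.963, -0.271, -0.0]
contact_force: [-5.2, 5.1, 12.4]
gripper_width: 0.562
grasp_force: 70.2
rows cm [0.03 0.13 0.34] |pos [ 0.4581 -0.1113  0.0914] yaw x -0.549 z [ 0.     0.001 -1.   ] q [ 0.25  0.35 -0.18  2.14  0.1   0.65 -2.11] F [-5.2  5.1 12.4] [1.2  0.83 0.12] g 70.22707646945491 0.562 t 4.9
```

```bash
python3 -m jog '[[0,0,0,0.05],[0,0,0,0.05]]' >/dev/null
python3 -c "
from h import *
print(bot.get_obs()['torque'])"
python3 -m jog '[[0,0,0,0.05],[0,0,0,0.05]]'>/dev/null
python3 -c "
from h import *
print(bot.get_obs()['torque'])"
python3 -m jog '[[0,0,0,0.05],[0,0,0,0.05]]'>/dev/null
python3 -c "
from h import *
print(bot.get_obs()['torque'])"
python3 -m jog '[[0,0,0,0.05],[0,0,0,0.05]]'
python3 -c "
from h import *
to(.4577,-.1125,.088)"
```

```text
[1.17738308 0.89768115 0.26333845]
[1.07119672 0.8927244  0.44565036]
[1.08196597 0.8499018  0.50768156]
t: 5.57
eef_pos: [0.4586, -0.1117, 0.0914]
tool_rot: [0.0, 0.931, -0.364, 0.001]
contact_force: [-3.1, 2.6, 11.6]
gripper_width: 0.561
grasp_force: 76.2
rows cm [-0.01  0.12  0.34] |pos [ 0.4586 -0.1117  0.0914] yaw x -0.746 z [ 0.001 -0.001 -1.   ] q [ 0.22  0.35 -0.13  2.14  0.07  0.65 -2.28] F [-3.1  2.6 11.6] [0.48 0.61 1.43] g 76.20643985224888 0.561 t 5.5667
```

```bash
python3 -m jog '[[0,0,0,-0.05],[0,0,0,-0.08],[0,0,0,-0.08]]'
python3 -m jog '[[0,0,0,0],[0,0,0,0],[0,0,0,0],[0,0,0,0],[0,0,0,0],[0,0,0,0],[0,0,0,0],[0,0,0,0]]' -1 20
python3 -m jog '[[0,0,-1,0],[0,0,-3,0],[0,0,-6,0],[0,0,-9,0],[0,0,-12,0],[0,0,-15,0],[0,0,-15,0],[0,0,-15,0],[0,0,-15,0]]'
python3 - <<'E'
from h import *
c=cam('wrist'); cv2.imwrite('pics/w2.png',c['pixels'][...,::-1]); P=pts(c)
m=(abs(P[...,0]-.457)<.03)&(abs(P[...,1]+.1125)<.03)&(c['depth']>0); q=P[m]
for a,b in((.1,.123),(.15,.165)):
    s=q[(q[:,2]>a)&(q[:,2]<b)]; print(len(s),s.max(0),cv2.minEnclosingCircle((s[:,:2]*1000).astype(np.float32)))
to(.4273,.273,.24)
E
```

```text
t: 5.82
eef_pos: [0.4586, -0.1117, 0.0914]
tool_rot: [-0.0, 0.945, -0.327, 0.0]
contact_force: [-3.6, 3.9, 11.5]
gripper_width: 0.561
grasp_force: 75.3
t: 6.48
eef_pos: [0.4581, -0.1128, 0.0903]
tool_rot: [0.0, 0.944, -0.329, -0.0]
contact_force: [-0.0, 0.8, 0.4]
gripper_width: 1.0
grasp_force: 0.0
t: 7.23
eef_pos: [0.4577, -0.1127, 0.2403]
tool_rot: [0.0, 0.944, -0.329, -0.0]
contact_force: [0.2, -0.7, 0.1]
gripper_width: 1.0
grasp_force: 0.0
837 [ 0.4829647  -0.08892366  0.12250484] ((457.40740966796875, -112.59553527832031), 25.683570861816406)
1182 [ 0.4792809  -0.09105123  0.15729144] ((457.532958984375, -112.64311218261719), 22.005319595336914)
rows cm [-26.31 -28.36  -0.03] |pos [ 0.4573 -0.1127  0.2396] yaw x -0.67 z [-0.002  0.    -1.   ] q [ 0.25  0.14 -0.16  2.01  0.03  1.   -2.16] F [-0.1 -0.4  0.1] [0.03 0.02 0.02] g 0.0 1.0 t 7.2833
```

View pics/w2.png

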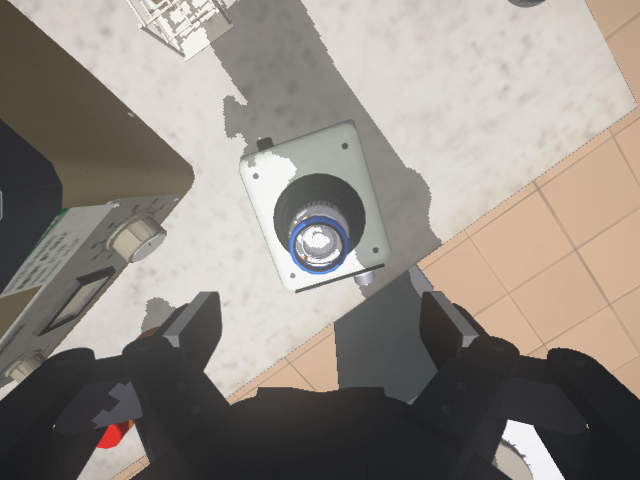

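The head is seated in the same place, with the blue ring at (318,245). The torque profile (0.26, 0.45, 0.51, then the stop) confirms the chuck is tight. Go to the flask at height, unwinding the wrist.

```bash
python3 -m jog '[[-1.5,-1.6,0,-0.1],[-4,-4.3,0,-0.2],[-6.5,-7,0,-0.3],[-9,-9.7,0,-0.4],[-11.5,-12.4,0,-0.5],[-14,-15.1,0,-0.6],[-16.5,-17.8,0,-0.7],[-19,-20.5,0,-0.8],[-21.5,-23.2,0,-0.9],[-24,-25.9,0,-1],[-25.5,-27.5,0,-1.1],[-26.3,-28.4,0,-1.2],[-26.3,-28.4,0,-1.2],[-26.3,-28.4,0,-1.2],[-26.3,-28.4,0,-1.2],[-26.3,-28.4,0,-1.2]]' -1
python3 - <<'E'
from h import *
c=cam('wrist'); cv2.imwrite('pics/w3.png',c['pixels'][...,::-1]); P=pts(c)
m=(abs(P[...,0]-.427)<.035)&(abs(P[...,1]-.273)<.035)&(c['depth']>0); q=P[m]
for a,b in((.07,.115),(.115,.13),(.035,.06)):
    s=q[(q[:,2]>a)&(q[:,2]<b)]
    if len(s)>9: print(len(s),s.max(0),cv2.minEnclosingCircle((s[:,:2]*1000).astype(np.float32)))
to(.4273,.273,.075)
E
```

```text
t: 8.62
eef_pos: [0.4286, 0.2714, 0.2398]
tool_rot: [0.001, 0.966, 0.26, -0.001]
contact_force: [0.2, -0.4, -0.3]
gripper_width: 1.0
grasp_force: 0.0
214 [0.44020853 0.28510684 0.1149988 ] ((428.5260314941406, 273.4031677246094), 11.999896049499512)
592 [0.43962554 0.28448531 0.12202661] ((428.3880920410156, 273.2221374511719), 11.507075309753418)
746 [0.45394151 0.29877646 0.05995826] ((428.4492492675781, 273.49053955078125), 25.62677001953125)
rows cm [-0.04 -0.21 16.5 ] |pos [0.4287 0.2716 0.24  ] yaw x 0.526 z [-0.    -0.001 -1.   ] q [-0.19  0.24 -0.58  1.91  0.15  1.03 -1.88] F [-0.3  0.4  0.2] [-0.03  0.01 -0.01] g 0.0 1.002 t 8.6667
```

```bash
python3 -m jog '[[0.06,-0.16,2,0],[0.06,-0.16,4,0],[0.06,-0.16,7,0],[0.06,-0.16,10,0],[0.06,-0.16,12.5,0],[0.06,-0.16,14.5,0],[0.06,-0.16,15.7,0],[0.06,-0.16,16.4,0],[0.06,-0.16,16.4,0],[0.06,-0.16,16.4,0],[0.06,-0.16,16.4,0]]' -1 20
python3 -m jog '[[0,0,0,0],[0,0,0,0],[0,0,0,0],[0,0,0,0],[0,0,0,0],[0,0,0,0],[0,0,0,0],[0,0,0,0],[0,0,0,0],[0,0,0,0],[0,0,0,0],[0,0,0,0]]' 1 40
python3 -m jog '[[0,0,-0.5,0],[0,0,-1.5,0],[0,0,-3.5,0],[0,0,-6,0],[0,0,-8.5,0],[0,0,-11,0],[0,0,-13,0],[0,0,-13,0],[0,0,-13,0],[0,0,-13,0]]'
python3 - <<'E'
from h import *
to(.4577,-.1125,.24)
for n in('scene','wrist'):
    c=cam(n); P=pts(c); o=bot.get_obs()['eef_pos']; print(n,o)
    I=c['pixels'].astype(int)
    m=(np.hypot(P[...,0]-o[0],P[...,1]-o[1])<.035)&(P[...,2]<o[2]+.0)&(c['depth']>0)&(P[...,2]>.08); q=P[m]; col=I[m]
    q=q[col[:,0]>col[:,2]+30]; print(len(q),q.min(0),q.max(0))
    b=q[q[:,2]<o[2]-.015]
    from scipy.optimize import least_squares
    print(least_squares(lambda p:np.linalg.norm(b-p[:3],axis=1)-.026,[o[0],o[1],o[2]-.035],loss='soft_l1',f_scale=.001).x)
    if n=='scene': cv2.imwrite('pics/s2.png',cv2.resize(c['pixels'][170:390,180:460],None,fx=2.5,fy=2.5)[...,::-1])
E
```

```text
t: 9.58
eef_pos: [0.429, 0.2753, 0.0775]
tool_rot: [-0.0, 0.965, 0.262, 0.001]
contact_force: [0.3, -0.2, 0.2]
gripper_width: 0.996
grasp_force: 0.0
t: 10.58
eef_pos: [0.4283, 0.2749, 0.0764]
tool_rot: [0.0, 0.965, 0.262, 0.0]
contact_force: [-0.2, -0.9, 3.9]
gripper_width: 0.255
grasp_force: 39.0
t: 11.42
eef_pos: [0.4276, 0.2743, 0.2058]
tool_rot: [0.0, 0.965, 0.262, -0.0]
contact_force: [-0.2, 0.2, -0.9]
gripper_width: 0.257
grasp_force: 39.2
rows cm [-16.95  34.9   -3.39] |pos [0.4276 0.2743 0.2058] yaw x 0.53 z [-0.001 -0.001 -1.   ] q [-0.2   0.29 -0.58  1.94  0.19  0.97 -1.91] F [-0.2  0.2 -0.9] [0.02 0.03 0.02] g 39.165204763412476 0.257 t 11.4167
scene [0.42739402 0.27421249 0.20533242]
304 [0.40049998 0.25291775 0.16231322] [0.44941613 0.29843095 0.20456216]
[0.42677982 0.27158587 0.17047748]
wrist [0.4273577  0.27421394 0.20513418]
4035 [0.4099859  0.24947955 0.16334058] [0.45319525 0.2986911  0.20507287]
[0.42697197 0.27266403 0.17064506]
```

View pics/s2.png

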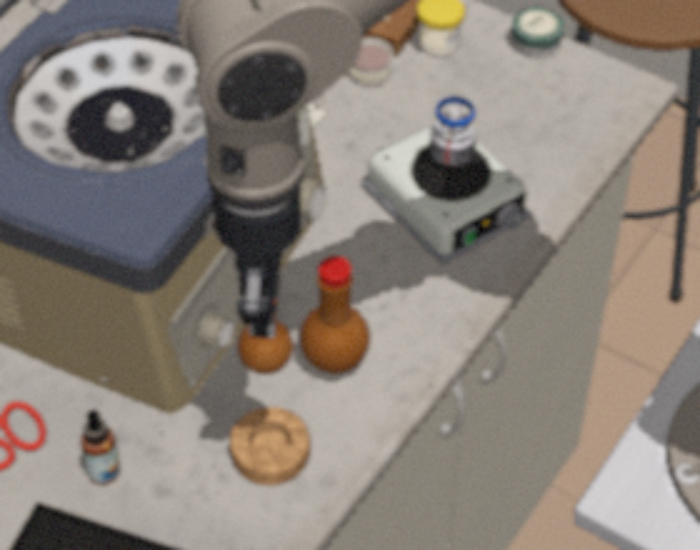

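The crop shows the bulb held at about (264,345), clear of the empty cork ring (270,445). Carry it at height over the larger flask to the mixer.

```bash
python3 -m jog '[[0,0,-2,0],[0,0,-4,0],[0,0,-6,0],[-0.5,1,-6,0],[-1.5,3,-6,0],[-2.5,5.2,-6,0],[-3.6,7.4,-6,0],[-4.7,9.7,-6,0],[-5.8,12,-6,0],[-6.9,14.3,-6,0],[-8,16.6,-6,0],[-9.1,18.9,-6,0],[-10.2,21.2,-6,0],[-11.3,23.5,-6,0],[-12.4,25.8,-6,0],[-13.5,28,-6,0],[-14.5,30,-6,0],[-15.5,32,-6,0],[-16.3,33.7,-6,0],[-16.8,34.8,-6,0]]'
python3 -m jog '[[0,0,0,0],[0,0,0,0],[0,0,0,0],[0,0,0,0]]'
cat > m.py <<'E'
from h import *
from scipy.optimize import least_squares
for n in('scene','wrist'):
    c=cam(n); P=pts(c); o=bot.get_obs()['eef_pos']
    I=c['pixels'].astype(int)
    m=(np.hypot(P[...,0]-o[0],P[...,1]-o[1])<.035)&(P[...,2]<o[2]-.012)&(c['depth']>0)&(P[...,2]>o[2]-.06); b=P[m]; col=I[m]
    b=b[col[:,0]>col[:,2]+30]
    print(n,len(b),least_squares(lambda p:np.linalg.norm(b-p[:3],axis=1)-.026,[o[0],o[1],o[2]-.035],loss='soft_l1',f_scale=.001).x.round(4),'tcp',o.round(4))
    m=(abs(P[...,0]-.4577)<.03)&(abs(P[...,1]+.1125)<.03)&(P[...,2]>.148)&(P[...,2]<.16)&(I[...,2]>I[...,0]+30); s=P[m]
    if len(s)>30: print('ring',len(s),s.max(0).round(4),cv2.minEnclosingCircle((s[:,:2]*1000).astype(np.float32)))
    if n=='wrist': cv2.imwrite('pics/w%d.png'%(o[2]*1000),c['pixels'][...,::-1])
to(.4577,-.1107,.215)
E
python3 m.py
```

```text
t: 13.18
eef_pos: [0.4578, -0.1129, 0.2647]
tool_rot: [-0.0, 0.965, 0.261, -0.001]
contact_force: [0.1, 0.1, -0.2]
gripper_width: 0.26
grasp_force: 39.3
t: 13.52
eef_pos: [0.4589, -0.109, 0.2661]
tool_rot: [-0.0, 0.965, 0.263, -0.0]
contact_force: [-0.3, 0.5, -0.8]
gripper_width: 0.257
grasp_force: 39.3
scene 218 [ 0.4577 -0.1112  0.2309] tcp [ 0.459  -0.1091  0.2662]
ring 56 [ 0.4734 -0.0897  0.159 ] ((454.9275207519531, -110.04723358154297), 22.61804962158203)
wrist 3087 [ 0.4586 -0.1105  0.2316] tcp [ 0.459  -0.1093  0.2663]
ring 305 [ 0.4794 -0.0907  0.1569] ((461.951171875, -110.19233703613281), 21.129858016967773)
rows cm [-0.19  0.06  5.13] |pos [ 0.459  -0.1093  0.2663] yaw x 0.532 z [ 0.  0. -1.] q [ 0.36  0.12 -0.28  1.97  0.04  1.06 -0.97] F [-0.9 -0.  -0.5] [0.03 0.03 0.03] g 39.26690876483917 0.258 t 13.6167
```

```bash
python3 -m jog '[[-0.1,0.12,1,0],[-0.1,0.12,2.5,0],[-0.1,0.12,4,0],[-0.1,0.12,5,0],[-0.1,0.12,5.3,0],[-0.1,0.12,5.5,0],[-0.1,0.12,5.5,0],[-0.1,0.12,5.5,0]]' 1 60
python3 -m jog '[[0,0,0.1,0],[0,0,0.2,0],[0,0,0.3,0],[0,0,0.4,0],[0,0,0.5,0],[0,0,0.6,0],[0,0,0.7,0],[0,0,0.7,0],[0,0,0.7,0]]'
python3 -c "
from h import *
to(.4577,-.1107,.1965)"
```

```text
t: 14.28
eef_pos: [0.4592, -0.1119, 0.2118]
tool_rot: [0.0, 0.965, 0.262, 0.0]
contact_force: [0.3, 0.2, -1.0]
gripper_width: 0.254
grasp_force: 58.7
t: 15.03
eef_pos: [0.459, -0.1119, 0.2046]
tool_rot: [0.0, 0.965, 0.262, 0.0]
contact_force: [-0.2, -0.3, 4.4]
gripper_width: 0.253
grasp_force: 59.1
rows cm [-0.05 -0.17  0.81] |pos [ 0.459  -0.1119  0.2046] yaw x 0.53 z [ 0.001 -0.    -1.   ] q [ 0.35  0.19 -0.27  2.04  0.06  0.92 -1.  ] F [-0.2 -0.3  4.4] [-0.04  0.11 -0.06] g 59.1447651386261 0.253 t 15.0333
```

```bash
python3 -m jog '[[0,0,0.1,0],[0,0,0.2,0],[0,0,0.3,0],[0,0,0.4,0],[0,0,0.5,0],[0,0,0.5,0],[0,0,0.5,0]]'
python3 -m jog '[[0,0,0.07,0],[0,0,0.15,0],[0,0,0.15,0],[0,0,0.15,0]]'
python3 m.py
```

```text
t: 15.62
eef_pos: [0.4591, -0.1119, 0.1997]
tool_rot: [0.0, 0.965, 0.262, 0.0]
contact_force: [-1.3, 0.7, 7.0]
gripper_width: 0.26
grasp_force: 59.6
t: 15.95
eef_pos: [0.4592, -0.1119, 0.1983]
tool_rot: [0.0, 0.965, 0.262, 0.0]
contact_force: [-1.4, 0.3, 8.1]
gripper_width: 0.255
grasp_force: 59.6
scene 199 [ 0.4576 -0.1146  0.1633] tcp [ 0.4591 -0.1119  0.1983]
wrist 3041 [ 0.4588 -0.1133  0.1637] tcp [ 0.4592 -0.1119  0.1983]
rows cm [-0.06 -0.18 -1.67] |pos [ 0.4592 -0.1119  0.1983] yaw x 0.53 z [ 0.001 -0.    -1.   ] q [ 0.35  0.2  -0.27  2.05  0.07  0.91 -1.  ] F [-1.3  0.1  8.9] [ 0.08  0.34 -0.05] g 59.55997288227081 0.251 t 16.05
```

```bash
ls pics; cp pics/w198.png pics/v.png 2>/dev/null || cp "$(ls -t pics/w*.png|head -1)" pics/v.png
```

```text
crop.png
s2.png
scene.npz
scene0.png
top.npz
top0.png
w1.png
w198.png
w2.png
w266.png
w3.png
wrist.npz
```

View pics/v.png

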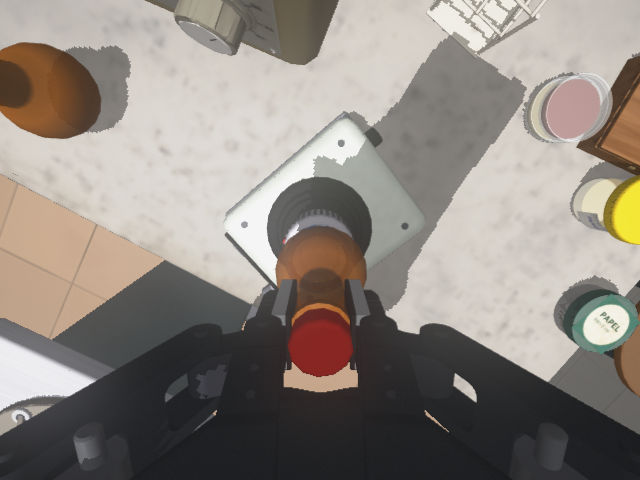

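The flask sits upright in the ring, with the bulb at (320,270) and the stopper at (320,340). Force and height put the ring about 9–10 mm down, so push a bit more until the stop shows.

```bash
python3 -m jog '[[0,0,0.1,0],[0,0,0.1,0],[0,0,0.1,0]]'
python3 -m jog '[[0,0,0.1,0],[0,0,0.1,0],[0,0,0.1,0]]'
python3 -m jog '[[0,0,0.05,0],[0,0,0.05,0],[0,0,0.05,0]]'
```

```text
t: 16.3
eef_pos: [0.4591, -0.1118, 0.1973]
tool_rot: [0.0, 0.965, 0.262, 0.0]
contact_force: [-1.3, 0.5, 7.9]
gripper_width: 0.256
grasp_force: 59.6
t: 16.55
eef_pos: [0.4592, -0.1118, 0.1964]
tool_rot: [0.0, 0.965, 0.262, 0.0]
contact_force: [-2.7, 1.9, 8.6]
gripper_width: 0.253
grasp_force: 59.6
t: 16.8
eef_pos: [0.4592, -0.1118, 0.1959]
tool_rot: [0.0, 0.965, 0.262, 0.0]
contact_force: [-2.1, -0.4, 9.0]
gripper_width: 0.251
grasp_force: 59.6
```

```bash
python3 -m jog '[[0,0,0.06,0],[0,0,0.06,0],[0,0,0.06,0],[0,0,0.06,0]]'
python3 m.py; python3 -m jog '[[0,0,0,0],[0,0,0,0],[0,0,0,0],[0,0,0,0],[0,0,0,0],[0,0,0,0]]'
```

```text
t: 17.13
eef_pos: [0.4592, -0.1118, 0.1954]
tool_rot: [0.0, 0.965, 0.262, 0.0]
contact_force: [-2.6, 0.9, 10.4]
gripper_width: 0.255
grasp_force: 59.6
scene 193 [ 0.4576 -0.1149  0.1609] tcp [ 0.4592 -0.1118  0.1954]
wrist 3046 [ 0.4587 -0.1133  0.1609] tcp [ 0.4592 -0.1118  0.1954]
rows cm [-0.07 -0.17 -1.96] |pos [ 0.4592 -0.1118  0.1954] yaw x 0.53 z [ 0.001 -0.    -1.   ] q [ 0.35  0.2  -0.27  2.05  0.07  0.9  -1.  ] F [-1.3  1.5  9.3] [ 0.17  0.49 -0.04] g 59.612762331962585 0.251 t 17.2333
t: 17.73
eef_pos: [0.4592, -0.1118, 0.1954]
tool_rot: [0.0, 0.965, 0.262, 0.0]
contact_force: [-2.8, 1.0, 10.2]
gripper_width: 0.251
grasp_force: 59.6
```

Bottom of the bulb is at 0.135, about 11 mm down, with a steady push of about 10 N and the flask centred and still. Handing in.

```bash
python3 -c "
from station import bot
print(bot.hand_in())"
```

```text
the job is handed in; nothing more can be done
None
```

I tightened the chuck sleeve to its stop, then lifted the flask and pressed it into the blue ring. I handed the job in at about 18 s with the flask still gripped and held about 11 mm down with roughly 10 N; the hand-in gave no verdict, and the ring travel and sleeve angle are my estimates from pose, force and torque.

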